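Hold the meatball dish ready at the meal box

TASK

Pick up the metal dish with the loose meatball by its hoop handle, turn it a quarter turn so that its pouring lip points straight at the open meal box, and finish still holding it in the air, level and at rest a little above the box's rim, with the lip's end over the box at the middle of the near long side, just inside that wall, ready to pour. Keep the dish level and the meatball in its middle all the way, without pouring it or putting the dish down. Do not bump the box with the dish, and leave the shaker, the bowl and the spoon where they are.

Things in the scene. Friction and masses are not known exactly. Their poses are not given: they have to be found in the camera images.
- dish: Loose shallow round metal dish, 166 mm across, 28 mm high at the rim, about 260 g, on a 90 mm foot. Origin: centre of its underside; z up; +x along its flat pouring lip, a 40 mm wide tongue ending 113 mm from the centre; y along the handle's bar. At the start the lip points along the box's +x, give or take 17 degrees, so the quarter turn is anticlockwise from above.
- dish_grip (a point): Centre of the straight black bar at the top of the dish's hoop handle, on the dish's axis, 115 mm above its underside; axes as the dish's. The bar is 14 mm thick (x), 84 mm long (y) and 18 mm high; two thin legs slope from its ends down to the rim. 55 mm of free space between bar and ball.
- dish_floor (a point): Centre of the dish's inside floor, 6 mm above its underside; axes as the dish's. The floor is a flat spot of 10 mm radius and rises at 10 degrees all round from there: the ball stays if the dish is level and runs off if it is tilted by about 10 degrees or jerked.
- dish_lip (a point): Middle of the lip's outer end, 112 mm from the dish's axis along its +x and 28 mm above its underside. Axes as the dish's.
- ball_center (a point): Centre of the loose brown meatball, a rigid ball of 42 mm diameter, about 40 g, lying in the middle of the dish.
- mealbox: Open white meal box fixed on the counter, 190 (x) by 140 (y) by 50 mm high, walls 4 mm. Origin: centre of its underside, z up. Its -y long side is the near one, beside which the dish stands; the lid leans back beyond the +y side, rising to 135 mm. A 44 mm high partition at x = 35 mm parts off a compartment of greens.
- shaker: Bystander: upright steel shaker, 60 mm across, 114 mm high; origin at the centre of its underside.
- saucebowl: Bystander: black bowl, 110 mm across, 45 mm high; origin at the centre of its underside.
- spoon: Bystander: serving spoon lying on the counter; origin on the counter under its middle.
Not all that is in view belongs to the job. Leave any pink look-alike of the dish alone.

How it is judged (in metres and radians):
On the way:
1. the dish is lifted clear of the counter, level, with the ball in its middle (height (world z) of dish above 0.03 m and angle between dish's own z axis and vertical below 0.12 rad and horizontal distance between ball_center and dish_floor below 0.02 m and contact force between the fingers and dish above 1 N), for 0.2 s.
At the end, for the whole second after the job is handed in: Fingers hold the dish still, 45-180 mm above the counter, off the box, level within 5 deg, ball within 15 mm of its middle; lip square to the box's near long side within 11 deg, its end over the box, within 35 mm of that side's middle and 4-65 mm in from the side's outer face (height (world z) of dish between 0.045 and 0.18 m and angle between dish's own z axis and vertical below 0.09 rad and horizontal distance between ball_center and dish_floor below 0.015 m and x of dish_lip in the frame of mealbox between -0.035 and 0.035 m and y of dish_lip in the frame of mealbox between -0.066 and -0.005 m and y of dish in the frame of mealbox below -0.1 m and angle between the x axis of dish and the y axis of mealbox, either way round below 0.2 rad and contact force between the fingers and dish above 1 N and contact force between dish and mealbox below 0.2 N and linear speed of dish below 0.02 m/s and angular speed of dish below 0.15 rad/s); the arm keeps its last pose, push and grip.
It fails at once if the ball is more than 35 mm from the middle of the dish (horizontal distance between ball_center and dish_floor above 0.035 m).
It fails at once if the dish is tilted by more than 14 degrees (0.25 rad) (angle between dish's own z axis and vertical above 0.25 rad).
It fails at once if the dish bumps the meal box with more than 4 N (contact force between dish and mealbox above 4 N).
It fails at once if the shaker, the bowl or the spoon is moved by more than 25 mm (distance of any of shaker, saucebowl, spoon from where it was at the start of the episode above 0.025 m).
It also fails if it takes over 43 s, if anything falls off the work surface, if the arm or the gripper's body presses on something with over 40 N, if the wrist force passes 120 N, or if a joint passes its speed limit or range.

ROBOT

A 6-joint arm with a two-finger parallel gripper is mounted at the origin on the work surface. World frame = base frame: x ahead of the robot, y to its left, z up, the work surface at z = 0. Lengths are in m, angles in degrees, forces in N, time in s.
With the tool pointing down it reaches from about 0.325 to 0.9 m from the base axis. Payload 6.1 kg.
Tool frame: the origin (TCP) lies at the centre of the arm's flange, where the gripper is bolted on; the fingertips stand 173 mm ahead of it and the grasp point (between the pads) lies 155 mm ahead of it; z points along the fingers, x is the direction in which the jaws open and shut, and the axes are right-handed (so a half turn about z gives the same grasp; the last joint's range is limited). The gripper opens to 85 mm and grips with 20 to 120 N. Pads are 22 mm wide; open, the fingers measure 114 mm over their backs; the gripper's body (76 mm by 85 mm) begins 54 mm behind the grasp point. The pads swing forward as they close: fully open they stand 13 mm farther back than shut.
Start: joints at [-77.355, 12.628, 87.462, -0, 79.91, -7.225], TCP at [0.212, -0.588, 0.405] pointing down, gripper open.
Joint ranges: [-170.65, 170.65], [-52.31, 119.04], [5.05, 147.46], [-71.25, 251.25], [11.57, 151.72], [-153.62, 153.62]. Speed limits (degrees/s): [147.25, 147.25, 172.46, 180, 180, 180].

INTERFACE

Orientations are given as a 3x3 rotation matrix whose columns are the frame's x, y, z axes.
In Python, from cell import env gives the robot as it stands.
- The arm moves only by the tool play_rows, never from a script. Its argument "deltas" is text: rows parted by semicolons, each of 7 numbers parted by spaces: the shift along the tool's x, y, z in cm, then the turn, a rotation vector about the tool's x, y, z in degrees, then the opening in per cent of the stroke, from 0 (shut) to 100 (fully open). A call has 1 to 8 rows; each row shifts and turns the commanded pose from where the row before left it, along the tool's axes as they then stand; what a row does not reach is not made up. A row lasts 1/10 s, in which the tool goes at most 50 mm and 8.59 degrees, less where a joint would pass 70% of its speed; a pose out of reach is approached as far as the arm can. A call with a gripper value outside its range is refused whole. The fingers move at their own pace and stop on an object; "grip_force" is the grip in N (left out, the last holds). Time passes only in rows, so rows that do not move let the fingers close. It gives the time, the measured TCP pose, the force and the opening at its end, in the units of the state.
- env.read_state(): the state, without advancing time (a new reading comes with each control period).
- env.snapshot(name): name is "side" or "top" or "wrist"; returns a dict with "img" (384x512x3 uint8, red, green, blue), "fx", "fy", "cx", "cy" (pixels), "xyz" and "rotation" of the camera in the world; the wrist camera has in their place "hand_eye" (4x4, takes a point from camera to tool coordinates, whose origin is the TCP and whose axes are the tool frame's). Camera axes: x right, y up, looking along -z (the intrinsics and any distortion apply to the point x, -y, -z); pixel columns grow to the right and rows downward; lengths in m; the calibration is good to about 2 mm. A picture is of the moment at which its call begins: read the wrist's pose just before it. There is no depth.
- env.job_done(): hands the job in, once; it reports no verdict.
Trained networks look in the newest picture that a camera, given by its name, has taken for a name from the list of things; names that differ only in an ending like _2 or _b are one class to them, and where a whole thing is asked for, a point or a joint stands for the part that bears it (a point fixed in the world has none). Each returns a list of dicts, best first, with "p" (0 to 1); they miss things now and then, are a little off and sometimes report something else, mostly with a low value. They report only what shows in the picture. A call takes as long as a camera call. They do not tell look-alikes from the thing itself.
- env.outline_of(label, camera): "pixels" (384x512 bool, what is visible of it) and "rect" ([left, top, width, height] in pixels, round what is visible of it).
The state is a dict: "time_s": time; "q": joint angles; "qvel": joint speeds; "effort": joint torques, N m; "position": TCP position; "eef_rot": TCP orientation; "force": force on the tool from outside, world axes, zero at the start; "moment": the same for the moment, N m; "gripper_width": finger opening in m.
Only numpy, scipy, OpenCV 4.12 (cv2) and the standard library are available. Lean on these libraries where they do the work, as an engineer would, in place of code of your own. Each camera call takes 0.05 s, during which the arm holds its last target.

## Working session

There is one attempt and no reset: what is moved stays moved. The work goes in short steps, Python scripts to look and compute and a tool call to move; the robot and the scene stay as the last step left them, time stands still between calls to the robot, and variables do not carry over. Pictures are saved under pics/ and viewed, and the job is handed in when it is done.

Besides the shell and the picture viewer there is one more tool, called after ">>>" by a JSON object that holds its "method" and its "body", one argument or row to a line. play_rows: Moves the arm, as the interface text tells. Its arguments: {"type":"object","properties":{"deltas":{"type":"string"},"grip_force":{"type":"number"}},"required":["deltas"]}

```bash
mkdir -p pics; cat > h.py <<'E'
from cell import env
import numpy as np, cv2, json
E
python3 - <<'E'
from h import *
s=env.read_state(); print(s)
for c in ["top","side","wrist"]:
    d=env.snapshot(c); cv2.imwrite(f"pics/{c}0.png",d["img"][:,:,::-1])
    print(c,{k:(np.round(v,4).tolist() if k!='img' else 0) for k,v in d.items()})
    for l in ["dish","mealbox","shaker","saucebowl","spoon","ball_center","dish_grip"]:
        try: print(l,[(r["rect"],round(r["p"],2)) for r in env.outline_of(l,c)])
        except Exception as e: print(l,e)
E
```

```text
{'time_s': 0.0, 'q': array([-7.73550719e+01,  1.26753896e+01,  8.75288591e+01, -1.23914932e-03,
        7.99098721e+01, -7.22435462e+00]), 'qvel': array([ 0.01021665, -0.02533499, -0.089419  ,  0.04084937, -0.00063398,
       -0.0159542 ]), 'effort': array([-7.65688001e-04, -4.96904576e+01, -3.89391160e+01, -2.35088073e-04,
        1.15310811e-02, -3.08610788e-05]), 'position': array([ 0.2123588 , -0.58751297,  0.40356872]), 'eef_rot': array([[ 3.39878528e-01, -9.40469233e-01, -4.56794037e-04],
       [-9.40467262e-01, -3.39878757e-01,  1.93881041e-03],
       [-1.97864613e-03, -2.29360190e-04, -9.99998016e-01]]), 'force': array([-0.03450084, -0.5008444 , -1.39440122]), 'moment': array([0.0170545 , 0.01718277, 0.01174812]), 'gripper_width': 0.08565750584341442}
top {'img': 0, 'fx': 387.577, 'fy': 387.577, 'cx': 256.7673, 'cy': 191.0813, 'xyz': [0.338, -0.0483, 1.3626], 'rotation': [[0.0196, 0.9869, -0.1601], [-0.9996, 0.0159, -0.0241], [-0.0212, 0.1605, 0.9868]]}
dish [([272.1, 245.4, 54.1, 45.0], 0.98), ([274.6, 101.5, 54.9, 44.7], 0.9), ([259.0, 159.6, 49.3, 54.5], 0.64)]
mealbox [
[... 674 characters left out ...]
64.4, 50.5], 0.58)]
mealbox [([103.8, 208.8, 143.9, 76.1], 0.72)]
shaker []
saucebowl [([177.5, 309.8, 57.7, 49.3], 0.64)]
spoon [([293.2, 145.4, 54.9, 14.8], 0.81)]
ball_center [([224.3, 159.0, 61.0, 50.7], 0.55), ([246.4, 185.8, 16.8, 13.8], 0.47)]
dish_grip [([225.1, 158.0, 60.8, 57.3], 0.8), ([318.8, 182.6, 59.7, 50.1], 0.68), ([180.3, 124.5, 49.0, 51.7], 0.66)]
wrist {'img': 0, 'fx': 325.4117, 'fy': 325.4117, 'cx': 255.8243, 'cy': 196.6135, 'hand_eye': [[1.0, -0.0013, -0.0003, 0.0011], [-0.0013, -0.9581, -0.2865, -0.0718], [0.0001, 0.2865, -0.9581, 0.0297], [0.0, 0.0, 0.0, 1.0]]}
dish []
mealbox []
shaker [([0.0, 0.0, 88.6, 56.0], 0.59)]
saucebowl []
spoon []
ball_center []
dish_grip []
```

View pics/top0.png

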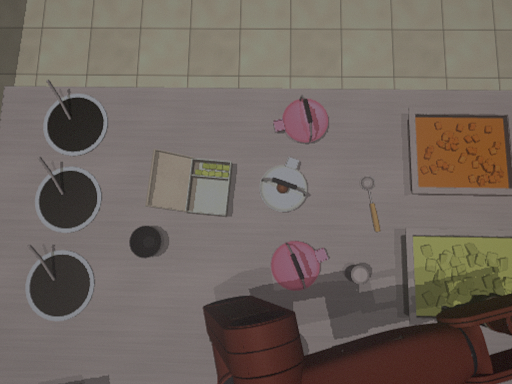

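View pics/side0.png

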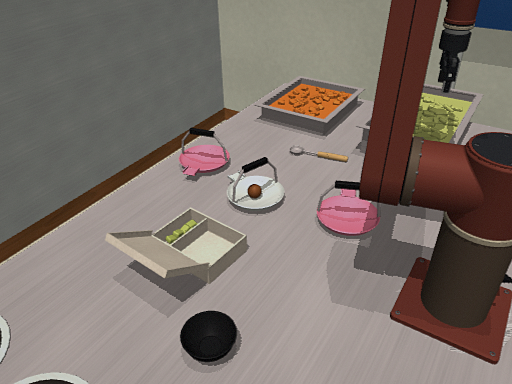

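```bash
python3 - <<'E'
from h import *
i=cv2.imread("pics/top0.png"); c=i[90:300,120:390]; cv2.imwrite("pics/top0z.png",cv2.resize(c,None,fx=2.9,fy=2.85,interpolation=3))
i=cv2.imread("pics/side0.png"); c=i[110:310,90:390]; cv2.imwrite("pics/side0z.png",cv2.resize(c,None,fx=2.66,fy=2.66,interpolation=3))
E
```

```text
(no output)
```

View pics/top0z.png

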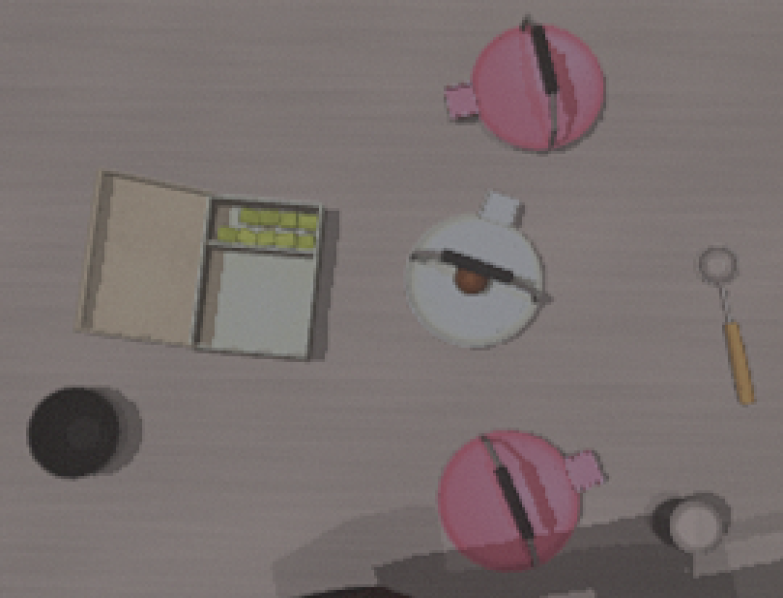

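View pics/side0z.png

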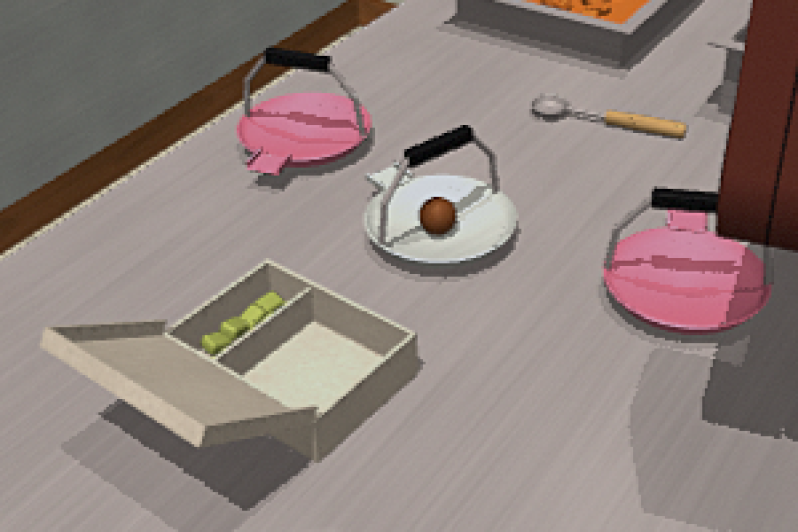

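```bash
cat >> h.py <<'E'
CAM={}
def cam(c):
    d=env.snapshot(c); return d
def ray(d,p):
    R=np.array(d["rotation"]);o=np.array(d["xyz"])
    v=R@np.array([(p[0]-d["cx"])/d["fx"],-(p[1]-d["cy"])/d["fy"],-1.]);return o,v
def atz(d,p,z):
    o,v=ray(d,p);return o+v*(z-o[2])/v[2]
def proj(d,X):
    c=np.array(d["rotation"]).T@(np.asarray(X)-np.array(d["xyz"]))
    return np.array([d["cx"]+d["fx"]*c[0]/-c[2], d["cy"]-d["fy"]*c[1]/-c[2]])
def wristcam(s,d):
    T=np.eye(4);T[:3,:3]=s["eef_rot"];T[:3,3]=s["position"]
    W=T@np.array(d["hand_eye"]);d=dict(d);d["rotation"]=W[:3,:3];d["xyz"]=W[:3,3];return d
E
cat > m.py <<'E'
from h import *
t=cam("top");s=cam("side")
T=lambda x,y:(x/2.9+120,y/2.85+90)
S=lambda x,y:(x/2.66+90,y/2.66+110)
for n,tp,sp,z in [("barA",(443,255),(410,160),.115),("barB",(513,276),(468,130),.115),("ball",(471,278),(438,215),.029),
  ("lipend",(505,195),(368,180),.028),("near+x",(322,207),(266,262),.05),("near-x",(309,358),(416,333),.05),("far+x",(210,197),(168,335),.05),("far-x",(196,348),(318,410),.05)]:
    print(n,atz(t,T(*tp),z).round(4),atz(s,S(*sp),z).round(4))
E
python3 m.py
```

```text
barA [ 0.5798 -0.0695  0.115 ] [ 0.5749 -0.0669  0.115 ]
barB [ 0.5565 -0.1484  0.115 ] [ 0.5556 -0.148   0.115 ]
ball [ 0.5683 -0.1049  0.029 ] [ 0.5653 -0.1022  0.029 ]
lipend [ 0.6735 -0.1454  0.028 ] [ 0.6708 -0.1197  0.028 ]
near+x [0.6498 0.0752 0.05  ] [0.6504 0.0804 0.05  ]
near-x [0.4648 0.0849 0.05  ] [0.4645 0.0904 0.05  ]
far+x [0.6604 0.2106 0.05  ] [0.6561 0.2132 0.05  ]
far-x [0.4744 0.2186 0.05  ] [0.48   0.2162 0.05  ]
```

>>> {"method": "play_rows", "body": {
  "deltas": "-1 -1.5 0 0 0 0 100;-2 -3 0 0 0 0 100;-2.2 -3.3 0 0 0 0 100;-2.2 -3.3 0 0 0 0 100;-2.2 -3.3 0 0 0 0 100;-2.2 -3.3 0 0 0 0 100;-2.2 -3.3 0 0 0 0 100;-2.2 -3.3 0 0 0 0 100"
}}

```text
time_s: 2.1
position: [0.3868, -0.3505, 0.4049]
eef_rot: [[0.34, -0.94, 0.0], [-0.94, -0.34, 0.0], [0.0, -0.0, -1.0]]
force: [0.3, 0.0, -0.3]
gripper_width: 0.0854
```

>>> {"method": "play_rows", "body": {
  "deltas": "-2.2 -3.3 0 0 0 0 100;-2.2 -3.3 0 0 0 0 100;-2.2 -3.3 0 0 0 0 100;-2.2 -3.3 0 0 0 0 100;-2.2 -3.3 0 0 0 0 100;-2.2 -3.3 0 0 0 0 100;-2.2 -3.3 0 0 0 0 100;-2 -3 0 0 0 0 100"
}}

```text
time_s: 2.9
position: [0.5727, -0.0978, 0.4049]
eef_rot: [[0.341, -0.94, 0.0], [-0.94, -0.341, 0.0], [-0.0, -0.0, -1.0]]
force: [-0.1, -0.7, -0.1]
gripper_width: 0.0853
```

>>> {"method": "play_rows", "body": {
  "deltas": "-1.5 -2.1 0 0 0 -6 100;0 0 0 0 0 -7 100;0 0 0 0 0 -7 100;0 0 0 0 0 -7 100;0 0 0 0 0 -7 100;0 0 0 0 0 -7 100;0 0 0 0 0 -7 100;0 0 0 0 0 -6 100"
}}

```text
time_s: 3.7
position: [0.5865, -0.0782, 0.4048]
eef_rot: [[0.962, -0.273, -0.0], [-0.273, -0.962, 0.0], [-0.0, -0.0, -1.0]]
force: [0.1, -0.6, 0.1]
gripper_width: 0.0853
```

>>> {"method": "play_rows", "body": {
  "deltas": "0 0 0 0 0 0 100;0 0 0 0 0 0 100"
}}

```text
time_s: 3.9
position: [0.5866, -0.0786, 0.4048]
eef_rot: [[0.96, -0.28, -0.0], [-0.28, -0.96, 0.0], [-0.0, -0.0, -1.0]]
force: [0.3, 0.2, 0.1]
gripper_width: 0.0857
```

```bash
python3 - <<'E'
from h import *
s=env.read_state(); print({k:np.round(s[k],4).tolist() for k in ["time_s","q","position","eef_rot","gripper_width","force"]})
d=wristcam(s,env.snapshot("wrist")); cv2.imwrite("pics/w1.png",d["img"][:,:,::-1])
for l in ["dish","ball_center","mealbox"]:
    print(l,[(r["rect"],round(r["p"],2)) for r in env.outline_of(l,"wrist")])
E
```

```text
{'time_s': 3.9, 'q': [-15.2668, 8.1342, 92.5793, 0.0105, 79.2898, 0.9977], 'position': [0.5866, -0.0786, 0.4048], 'eef_rot': [[0.96, -0.2801, -0.0], [-0.2801, -0.96, 0.0002], [-0.0001, -0.0002, -1.0]], 'gripper_width': 0.0857, 'force': [0.3185, 0.1826, 0.1197]}
dish [([0.4, 224.3, 109.5, 97.7], 0.88), ([408.8, 101.7, 103.2, 166.3], 0.61), ([173.3, 122.6, 176.5, 157.3], 0.6)]
ball_center [([225.1, 178.3, 42.8, 36.8], 0.56)]
mealbox [([65.5, 1.9, 217.9, 44.8], 0.72), ([174.1, 123.9, 176.1, 156.9], 0.23)]
```

View pics/w1.png

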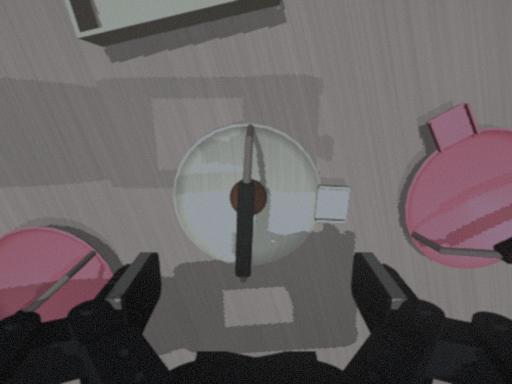

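```bash
python3 - <<'E'
from h import *
i=cv2.imread("pics/w1.png"); cv2.imwrite("pics/w1z.png",cv2.resize(i[110:290,165:365],None,fx=3.3,fy=3.3,interpolation=3))
s=env.read_state(); d=wristcam(s,env.snapshot("wrist"))
for n,p,z in [("barA",(247,184),.122),("barB",(243.5,276),.122),("ball",(248,196.5),.029),("lip",(349,204),.028),("nearA",(79,37),.05),("nearB",(280,4),.05)]:
    print(n,atz(d,p,z).round(4))
g=np.array([.567,-.108,.115]);
for yaw in (-14,-16,-18):
    a=np.radians(yaw);y=np.array([-np.sin(a),np.cos(a),0]);x=np.array([np.cos(a),np.sin(a),0]);print(yaw,[proj(d,g+k*y).round(1) for k in (.042,-.042)],proj(d,[*(g+.112*x)[:2],.028]))
E
```

```text
barA [ 0.5816 -0.0709  0.122 ]
barB [ 0.555  -0.1497  0.122 ]
ball [ 0.5695 -0.1072  0.029 ]
lip [ 0.6756 -0.1474  0.028 ]
nearA [0.4671 0.0864 0.05  ]
nearB [0.6495 0.0614 0.05  ]
-14 [array([240.8, 179.2]), array([245.5, 270.5])] [346.85159526 193.89692081]
-16 [array([242.6, 179.1]), array([243.8, 270.5])] [346.63887616 197.26703595]
-18 [array([244.3, 179.1]), array([242.2, 270.5])] [346.30533816 200.61664609]
```

View pics/w1z.png

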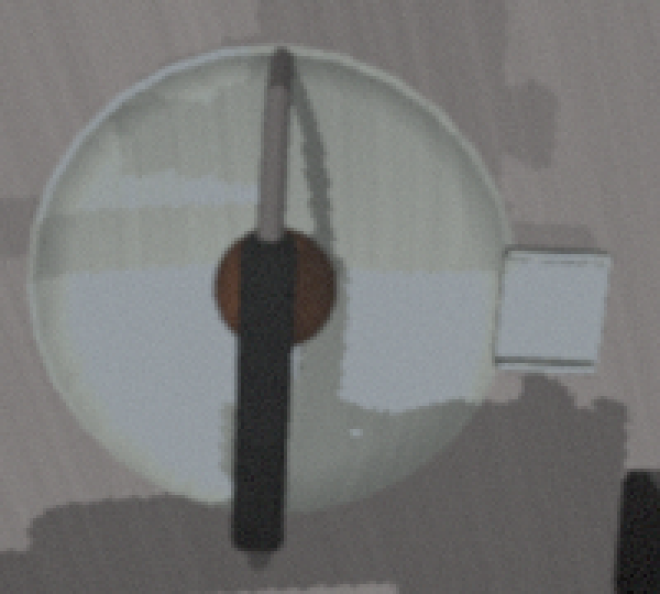

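>>> {"method": "play_rows", "body": {
  "deltas": "-0.4 1.2 1 0 0 1 100;-0.5 2.3 2 0 0 1 100;0 0 2 0 0 0 100;0 0 2 0 0 0 100;0 0 1 0 0 0 100;0 0 0 0 0 0 100;0 0 0 0 0 0 100"
}}

```text
time_s: 4.85
position: [0.5682, -0.1104, 0.325]
eef_rot: [[0.95, -0.312, 0.0], [-0.312, -0.95, -0.0], [0.0, 0.0, -1.0]]
force: [1.0, -0.1, 0.2]
gripper_width: 0.0852
```

```bash
python3 - <<'E'
from h import *
s=env.read_state(); print({k:np.round(s[k],4).tolist() for k in ["time_s","position","eef_rot","gripper_width","force"]})
d=wristcam(s,env.snapshot("wrist")); cv2.imwrite("pics/w2.png",d["img"][:,:,::-1])
# expected midline: points on tool plane x=0 at bar height
R=s["eef_rot"];p=s["position"]
for y in (-.042,0.,.042): 
    X=p+R@np.array([0,y,p[2]-.115]);print(y,X.round(4),proj(d,X).round(1))
E
```

```text
{'time_s': 4.85, 'position': [0.5682, -0.1104, 0.325], 'eef_rot': [[0.9502, -0.3116, 0.0002], [-0.3116, -0.9502, -0.0001], [0.0002, 0.0001, -1.0]], 'gripper_width': 0.0852, 'force': [0.9586, -0.0594, 0.1894]}
-0.042 [ 0.5813 -0.0705  0.115 ] [256.2 154.5]
0.0 [ 0.5682 -0.1104  0.115 ] [256.1 224.9]
0.042 [ 0.5551 -0.1503  0.115 ] [256. 287.]
```

View pics/w2.png

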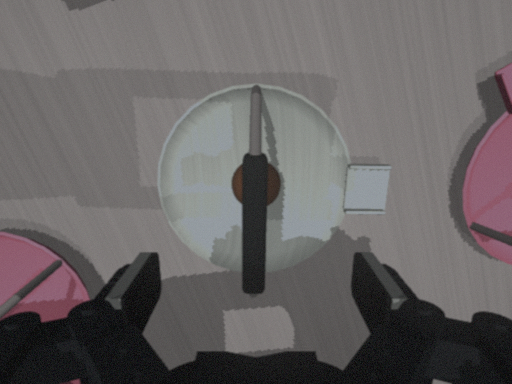

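>>> {"method": "play_rows", "body": {
  "deltas": "0 0 1.5 0 0 0 100;0 0 2 0 0 0 100;0 0 1.5 0 0 0 100;0 0 0.7 0 0 0 100;0 0 0 0 0 0 100;0 0 0 0 0 0 60;0 0 0 0 0 0 40;0 0 0 0 0 0 30",
  "grip_force": 40
}}

```text
time_s: 5.7
position: [0.5685, -0.1103, 0.2687]
eef_rot: [[0.95, -0.311, 0.002], [-0.311, -0.95, -0.001], [0.002, 0.0, -1.0]]
force: [0.3, 0.6, 0.1]
gripper_width: 0.044
```

>>> {"method": "play_rows", "body": {
  "deltas": "0 0 0 0 0 0 25;0 0 0 0 0 0 20;0 0 0 0 0 0 16;0 0 0 0 0 0 12;0 0 0 0 0 0 8;0 0 0 0 0 0 4;0 0 0 0 0 0 0;0 0 0 0 0 0 0",
  "grip_force": 50
}}

```text
time_s: 6.5
position: [0.5681, -0.1102, 0.2679]
eef_rot: [[0.95, -0.311, -0.0], [-0.311, -0.95, -0.0], [-0.0, 0.0, -1.0]]
force: [-2.0, -0.5, 3.7]
gripper_width: 0.0132
```

```bash
python3 - <<'E'
from h import *
s=env.read_state(); print({k:np.round(s[k],4).tolist() for k in ["time_s","position","gripper_width","force","moment"]})
d=env.snapshot("wrist"); cv2.imwrite("pics/w3.png",d["img"][:,:,::-1])
E
```

```text
{'time_s': 6.5, 'position': [0.5681, -0.1102, 0.2679], 'gripper_width': 0.0132, 'force': [-2.0336, -0.5131, 3.7164], 'moment': [0.0427, 0.4619, 0.0533]}
```

View pics/w3.png

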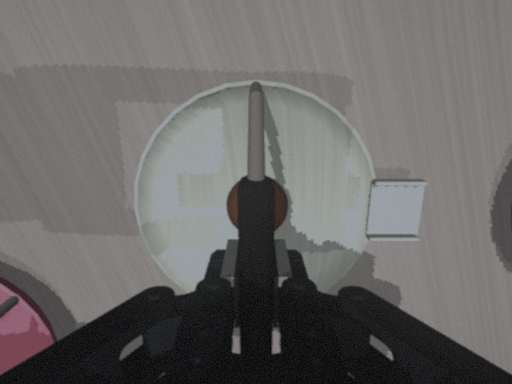

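>>> {"method": "play_rows", "body": {
  "deltas": "0 0 0 0 0 0 0;0 0 -0.1 0 0 0 0;0 0 -0.3 0 0 0 0;0 0 -0.5 0 0 0 0;0 0 -0.6 0 0 0 0;0 0 -0.6 0 0 0 0;0 0 -0.3 0 0 0 0;0 0 -0.1 0 0 0 0"
}}

```text
time_s: 7.35
position: [0.5684, -0.1102, 0.2936]
eef_rot: [[0.95, -0.311, 0.001], [-0.311, -0.95, -0.0], [0.001, 0.0, -1.0]]
force: [0.0, 0.4, -3.1]
gripper_width: 0.0133
```

```bash
python3 - <<'E'
from h import *
s=env.read_state(); print({k:np.round(s[k],4).tolist() for k in ["time_s","position","gripper_width","force","moment"]})
d=env.snapshot("wrist"); cv2.imwrite("pics/w4.png",d["img"][:,:,::-1])
d=env.snapshot("side"); cv2.imwrite("pics/s4.png",cv2.resize(d["img"][110:310,90:390,::-1],None,fx=2.66,fy=2.66,interpolation=3))
E
```

```text
{'time_s': 7.35, 'position': [0.5684, -0.1102, 0.2936], 'gripper_width': 0.0133, 'force': [0.0, 0.3789, -3.0844], 'moment': [0.0389, 0.0497, 0.0397]}
```

View pics/w4.png

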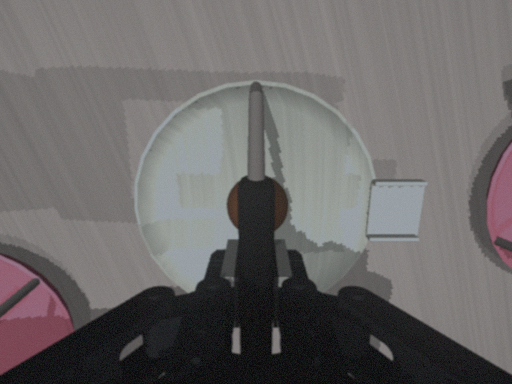

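View pics/s4.png

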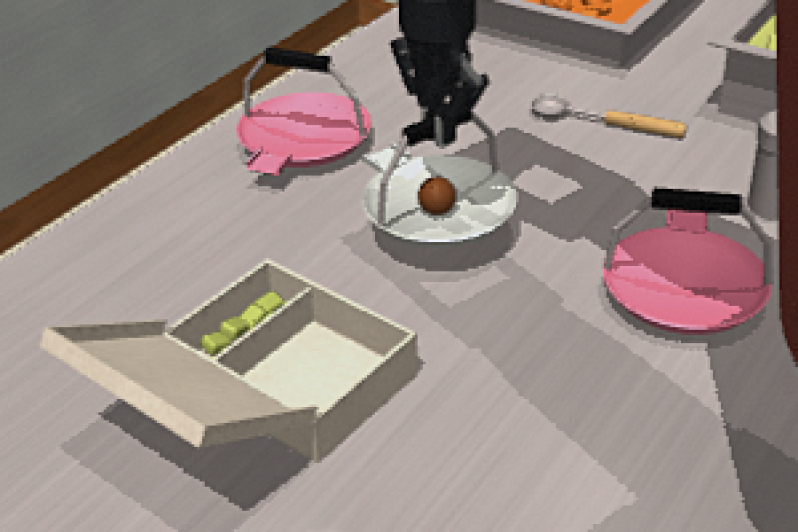

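>>> {"method": "play_rows", "body": {
  "deltas": "0 0 -0.3 0 0 0 0;0 0 -0.6 0 0 0 0;0 0 -0.9 0 0 0 0;0 0 -1.1 0 0 0 0;0 0 -1.2 0 0 0 0;0 0 -1.2 0 0 0 0;0 0 -0.8 0 0 0 0;0 0 -0.3 0 0 0 0"
}}

```text
time_s: 8.25
position: [0.5685, -0.1103, 0.3585]
eef_rot: [[0.95, -0.311, 0.002], [-0.311, -0.95, -0.001], [0.002, 0.0, -1.0]]
force: [0.4, 0.1, -2.6]
gripper_width: 0.0132
```

>>> {"method": "play_rows", "body": {
  "deltas": "0 0 0 0 0 0 0;0 0 0 0 0 0 0;0 0 0 0 0 0 0;0 0 0 0 0 -1 0;0 0 0 0 0 -2 0;0 0 0 0 0 -3 0;0 0 0 0 0 -4 0;0 0 0 0 0 -4 0"
}}

```text
time_s: 9.05
position: [0.5681, -0.1102, 0.3563]
eef_rot: [[0.998, -0.068, -0.001], [-0.068, -0.998, 0.0], [-0.001, -0.0, -1.0]]
force: [0.7, -0.5, -2.7]
gripper_width: 0.0134
```

```bash
python3 - <<'E'
from h import *
s=env.read_state(); print({k:np.round(s[k],4).tolist() for k in ["time_s","position","gripper_width","force","moment","q"]})
d=env.snapshot("wrist"); cv2.imwrite("pics/w5.png",d["img"][:,:,::-1])
print([(r["rect"],round(r["p"],2)) for r in env.outline_of("ball_center","wrist")])
E
```

```text
{'time_s': 9.05, 'position': [0.5681, -0.1102, 0.3563], 'gripper_width': 0.0134, 'force': [0.739, -0.4963, -2.6748], 'moment': [0.0161, 0.0129, -0.0197], 'q': [-18.7814, 8.5726, 97.4261, 0.0003, 74.0421, -14.8577]}
[([135.0, 80.3, 290.1, 275.0], 0.44)]
```

View pics/w5.png

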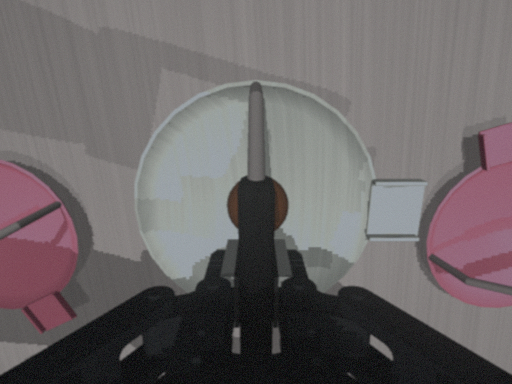

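>>> {"method": "play_rows", "body": {
  "deltas": "0 0 0 0 0 -2 0;0 0 0 0 0 -4 0;0 0 0 0 0 -5 0;0 0 0 0 0 -5 0;0 0 0 0 0 -5 0;0 0 0 0 0 -5 0;0 0 0 0 0 -5 0;0 0 0 0 0 -5 0"
}}

```text
time_s: 9.95
position: [0.5681, -0.1102, 0.3564]
eef_rot: [[0.848, 0.53, -0.0], [0.53, -0.848, 0.0], [-0.0, -0.0, -1.0]]
force: [-0.4, -0.1, -2.9]
gripper_width: 0.0135
```

>>> {"method": "play_rows", "body": {
  "deltas": "0 0 0 0 0 -5 0;0 0 0 0 0 -5 0;0 0 0 0 0 -5 0;0 0 0 0 0 -5 0;0 0 0 0 0 -5 0;0 0 0 0 0 -5 0;0 0 0 0 0 -5 0;0 0 0 0 0 -5 0"
}}

```text
time_s: 10.75
position: [0.5681, -0.1102, 0.3564]
eef_rot: [[0.309, 0.951, -0.0], [0.951, -0.309, 0.0], [0.0, -0.0, -1.0]]
force: [0.3, 0.2, -2.9]
gripper_width: 0.0129
```

>>> {"method": "play_rows", "body": {
  "deltas": "0 0 0 0 0 -5 0;0 0 0 0 0 -4 0;0 0 0 0 0 -3 0;0 0 0 0 0 -2 0;0 0 0 0 0 -1 0;0 0 0 0 0 0 0;0 0 0 0 0 0 0;0 0 0 0 0 0 0"
}}

```text
time_s: 11.55
position: [0.5681, -0.1102, 0.3567]
eef_rot: [[0.055, 0.998, -0.0], [0.998, -0.055, 0.0], [0.0, -0.0, -1.0]]
force: [-0.1, 0.5, -2.7]
gripper_width: 0.0136
```

```bash
python3 - <<'E'
from h import *
s=env.read_state(); print({k:np.round(s[k],4).tolist() for k in ["time_s","position","eef_rot","gripper_width","force","moment","q"]})
d=wristcam(s,env.snapshot("wrist")); cv2.imwrite("pics/w6.png",d["img"][:,:,::-1])
d=env.snapshot("top");i=d["img"][:,:,::-1]; c=i[90:300,120:390]; cv2.imwrite("pics/t6.png",cv2.resize(c,None,fx=2.9,fy=2.85,interpolation=3))
E
```

```text
{'time_s': 11.55, 'position': [0.5681, -0.1102, 0.3567], 'eef_rot': [[0.0553, 0.9985, -0.0001], [0.9985, -0.0553, 0.0], [0.0, -0.0001, -1.0]], 'gripper_width': 0.0136, 'force': [-0.1278, 0.4674, -2.6522], 'moment': [0.0367, 0.0372, -0.0662], 'q': [-18.7803, 8.5468, 97.4102, -0.0002, 74.0469, -105.6073]}
```

View pics/w6.png

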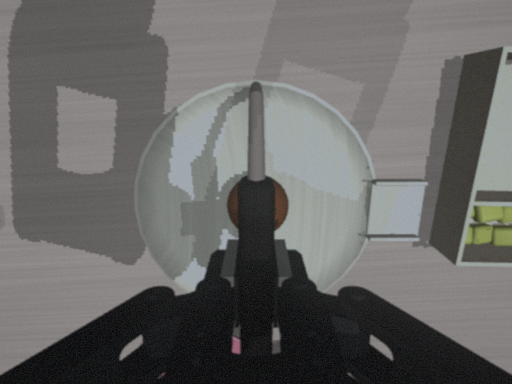

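View pics/t6.png

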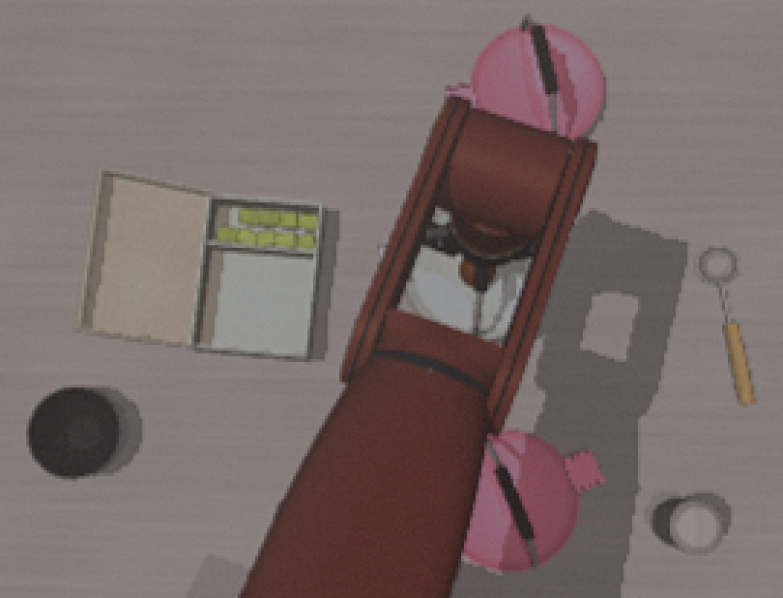

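```bash
python3 - <<'E'
from h import *
s=env.read_state(); d=wristcam(s,env.snapshot("wrist"))
cv2.imwrite("pics/w7z.png",cv2.resize(d["img"][30:280,340:512,::-1],None,fx=2.4,fy=2.4,interpolation=3))
A=atz(d,(505,49),.05);B=atz(d,(459,263),.05);v=B-A;print(A,B,np.linalg.norm(v),np.degrees(np.arctan2(v[1],v[0])))
z=s["position"][2]-.268
print("lip",atz(d,(425,210),z+.028))
a=np.arctan2(.9985,.0553);g=s["position"];x=np.array([np.cos(a),np.sin(a)]);print("lip pred",g[:2]+.112*x)
E
```

```text
[0.4674618  0.08923111 0.05      ] [0.65324592 0.07661143 0.05      ] 0.18621223280958601 -3.88593572509295
lip [0.57315645 0.00402456 0.11669628]
lip pred [0.57433777 0.00167076]
```

View pics/w7z.png

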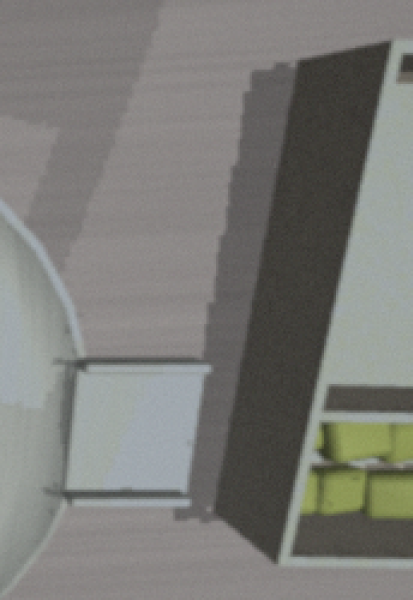

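>>> {"method": "play_rows", "body": {
  "deltas": "0.15 -0.03 0 0 0 0 0;0.3 -0.05 0 0 0 0 0;0.45 -0.08 0 0 0 0 0;0.6 -0.11 0 0 0 0 0;0.75 -0.13 0 0 0 0 0;0.8 -0.14 0 0 0 0 0;0.8 -0.14 0 0 0 0 0;0.8 -0.14 0 0 0 0 0"
}}

```text
time_s: 12.5
position: [0.5624, -0.0624, 0.3567]
eef_rot: [[0.054, 0.999, 0.0], [0.999, -0.054, 0.0], [0.0, 0.0, -1.0]]
force: [-0.7, 0.1, -2.6]
gripper_width: 0.0133
```

>>> {"method": "play_rows", "body": {
  "deltas": "0.8 -0.14 0 0 0 0 0;0.8 -0.14 0 0 0 0 0;0.8 -0.14 0 0 0 0 0;0.8 -0.14 0 0 0 0 0;0.75 -0.14 0 0 0 0 0;0.6 -0.11 0 0 0 0 0;0.6 -0.11 0 0 0 0 0;0.45 -0.08 0 0 0 0 0"
}}

```text
time_s: 13.3
position: [0.5555, -0.0063, 0.3567]
eef_rot: [[0.054, 0.999, -0.0], [0.999, -0.054, 0.0], [0.0, -0.0, -1.0]]
force: [0.2, 1.1, -3.4]
gripper_width: 0.0133
```

>>> {"method": "play_rows", "body": {
  "deltas": "0.3 -0.05 0 0 0 0 0;0.15 -0.03 0 0 0 0 0;0 0 0 0 0 0 0;0 0 0 0 0 0 0;0 0 0 0 0 0 0;0 0 0 0 0 0 0;0 0 0 0 0 0 0;0 0 0 0 0 0 0"
}}

```text
time_s: 14.1
position: [0.555, -0.0024, 0.3567]
eef_rot: [[0.055, 0.999, 0.0], [0.999, -0.055, 0.0], [0.0, 0.0, -1.0]]
force: [-0.3, -0.5, -3.9]
gripper_width: 0.0132
```

```bash
python3 - <<'E'
from h import *
s=env.read_state(); print({k:np.round(s[k],4).tolist() for k in ["time_s","position","eef_rot","gripper_width","force","moment","q"]})
d=env.snapshot("wrist"); cv2.imwrite("pics/w8.png",d["img"][:,:,::-1])
d=env.snapshot("side"); cv2.imwrite("pics/s8.png",cv2.resize(d["img"][110:310,90:390,::-1],None,fx=2.66,fy=2.66,interpolation=3))
E
```

```text
{'time_s': 14.1, 'position': [0.555, -0.0024, 0.3567], 'eef_rot': [[0.0547, 0.9985, 0.0], [0.9985, -0.0547, 0.0], [0.0, 0.0, -1.0]], 'gripper_width': 0.0132, 'force': [-0.2861, -0.5357, -3.8734], 'moment': [-0.0341, -0.0157, 0.0221], 'q': [-8.3847, 5.3425, 100.9224, 0.0023, 73.7349, -95.2487]}
```

View pics/w8.png

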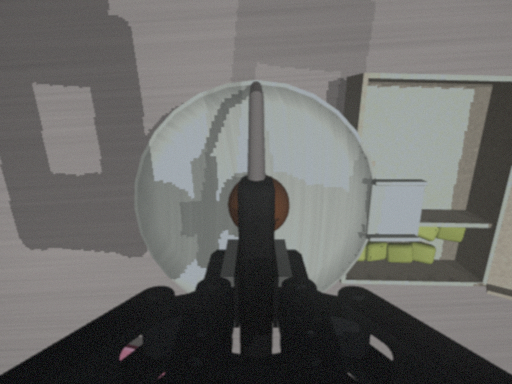

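View pics/s8.png

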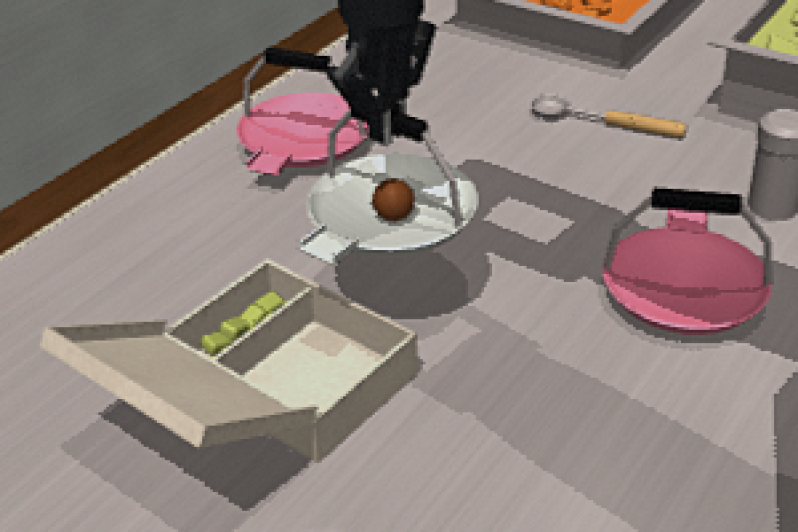

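```bash
python3 - <<'E'
from h import *
s=env.read_state(); d=wristcam(s,env.snapshot("wrist"))
A=atz(d,(364,76),.05);B=atz(d,(343,283),.05);v=B-A;v[2]=0;print(A,B,np.linalg.norm(v))
L=atz(d,(424,209.5),.0887+.028);M=(A+B)/2;u=v/np.linalg.norm(v);n=np.array([-u[1],u[0],0])
g=s["position"]
for Lp in (L,g+.112*s["eef_rot"][:,0]): print("lip",Lp,"x",(Lp-M)@u,"y",(Lp-M)@n-.07)
print("dish y",(g-M)@n-.07)
for M2 in [(.5573,.0801,0),(.5575,.0854,0)]:
  print((L-M2)@u,(L-M2)@n-.07)
print("yaw box",np.degrees(np.arctan2(u[1],u[0])))
t=env.snapshot("top");print([(r["rect"],round(r["p"],2)) for l in("shaker","saucebowl","spoon") for r in env.outline_of(l,"top")])
E
```

```text
[0.46827467 0.08766092 0.05      ] [0.65568766 0.07528422 0.05      ] 0.18782121782202435
lip [0.55957543 0.11112489 0.1167    ] x -0.004354475068849934 y -0.040570665884686996
lip [0.56113843 0.10949335 0.35671041] x -0.0026873652584331704 y -0.042095660504622684
dish y -0.15408858401248854
0.00022606672859587677 -0.03889260534234411
0.00037575111143707215 -0.04419426494906477
yaw box -3.7783100001965857
[([344.4, 268.2, 21.6, 18.4], 0.69), ([131.3, 225.7, 30.8, 32.6], 0.66), ([361.9, 175.1, 15.9, 56.2], 0.67)]
```

```bash
python3 - <<'E'
from h import *
print(env.job_done()); s=env.read_state(); print(s["time_s"],s["position"].round(4),s["gripper_width"],s["force"].round(2))
E
```

```text
the job is handed in; nothing more can be done
None
the job is handed in; nothing more can be done
```

I gripped the white dish by its bar and lifted it level. I then turned it about 105° anticlockwise and moved it so the lip hangs over the box, and handed the job in at about 14 s. The hand-in gave no verdict, and the arm could not be read afterwards.

These are the last checks, made just before handing in:

| Check | Measured | Allowed |
|---|---|---|
| Lip end along the near side (box x) | −4 to 0 mm | ±35 mm |
| Lip end into the box (box y) | −39 to −44 mm | −66 to −5 mm |
| Dish centre (box y) | −154 mm | below −100 mm |
| Underside height above the counter | about 89 mm | 45–180 mm |
| Lip's angle off square to the near side | about 1° | 11° |
| Finger opening on the bar | 13.2 mm | – |

- **Level and ball:** the tool pointed straight down. In the pictures the dish looked level and the ball sat in its middle.
- **Box:** the dish is about 39 mm above the rim, and none of the pictures showed it touching the box.
- **Shaker, bowl and spoon:** they show within about 2–3 pixels (about 8 mm or less) of their first positions, and the arm never went near them.
- **Disagreements:** the three cameras put the box's near side about 5 mm apart, and their box angles ranged from −2° to −4°. Both spreads are well inside the limits.

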